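Seat a spindle in a vee fixture and clamp it

ROBOT

A 6-joint arm with a two-finger parallel gripper is mounted at the origin on the work surface; the furniture and walls round the work are solid. World frame = base frame: x ahead of the robot, y to its left, z up, the work surface at z = 0. Lengths are in m, angles in rad, forces in N, time in s.
With the tool pointing down it reaches from about 0.25 to 0.775 m from the base axis. Payload 4 kg.
Tool frame: the origin (TCP) lies between the finger pads; the fingertips stand ctrl.finger_overhang ahead of it and the grasp point (between the pads) is the TCP (ctrl.finger_overhang is the distance from the TCP to the fingertips, in m); z points along the fingers, y is the line along which they close (so a half turn about z gives the same grasp; the last joint's range is limited). The gripper opens to 85 mm and grips with 20 to 120 N. Pads are 22 mm wide; open, the fingers measure 114 mm over their backs; the gripper's body (76 mm by 85 mm) begins 54 mm behind the grasp point. The pads swing forward as they close: fully open they stand 13 mm farther back than shut.
Start: joints at [-1.325, 0.087, 1.371, -0, 1.684, -0.103], TCP at [0.188, -0.517, 0.25] pointing down, gripper open.
Joint ranges: [-3.1, 3.1], [-0.76, 2.03], [0.27, 2.55], [-1.08, 4.22], [0.17, 2.65], [-2.57, 2.57]. Speed limits (rad/s): [2.79, 2.79, 3.14, 3.14, 3.14, 3.14].

INTERFACE

Orientations are given as a rotation vector (axis times angle).
In Python, from station import telemetry, get_image, get_calibration, ctrl, nets gives the robot as it stands.
- The arm moves only by the shell command python3 -m pendant 'ROWS' [FORCE]. ROWS is JSON, a list that holds one entry, the list of rows, each a list of 7 numbers: the opening, from 0 (shut) to 1 (fully open), then the shift along the tool's x, y, z in m, then the turn, a rotation vector about the tool's x, y, z in degrees. In form: [[[jaw, dx, dy, dz, rx, ry, rz], ...]]. A call has 1 to 8 rows; each row is the pose to reach, as a shift and turn from the pose commanded when the call began, along the tool's axes at that moment; what a row does not reach only later rows make up. A row lasts 1/10 s, in which the tool goes at most 50 mm and 8.59 degrees, less where a joint would pass 70% of its speed; a pose out of reach is approached as far as the arm can. A call with a gripper value outside its range is refused whole. The fingers move at their own pace and stop on an object; FORCE is the grip in N (left out, the last holds). Time passes only in rows, so rows that repeat a pose let the fingers close. It gives the time, the measured TCP pose, the force, the opening and the grip force at its end, in the units of the state.
- telemetry.observe(): the state, without advancing time (a new reading comes with each control period).
- get_image(name): name is "scene" or "side" or "wrist"; returns the picture (400x640x3 uint8, red, green, blue); there is no depth.
- get_calibration(name): a dict with "fx", "fy", "cx", "cy" (pixels), "camera_from_world" (4x4, takes a point from world to camera coordinates). Camera axes: x right, y down, z forward; pixel columns grow to the right and rows downward; lengths in m; the calibration is good to about 2 mm. A picture is of the moment at which its call begins: read the wrist's pose just before it. get_calibration takes no time and is no camera call; for the wrist camera it gives the pose at the moment of the call.
- ctrl.sign_off(): hands the job in; it is judged then, once.
Trained networks look in the newest picture that a camera, given by its name, has taken for a name from the list of things; names that differ only in an ending like _2 or _b are one class to them, and where a whole thing is asked for, a point or a joint stands for the part that bears it (a point fixed in the world has none). Each returns a list of dicts, best first, with "conf" (0 to 1); they miss things now and then, are a little off and sometimes report something else, mostly with a low value. They report only what shows in the picture. A call takes as long as a camera call.
- nets.masks_of(label, camera): "region" (400x640 bool, what is visible of it) and "bbox" ([left, top, right, bottom] in pixels, round what is visible of it).
- nets.pinpoint(label, camera): "position" ([column, row] in pixels: a listed point, or the origin of a listed thing).
The state is a dict: "time": time; "joint_pos": joint angles; "qvel": joint speeds; "joint_torque": joint torques, N m; "tcp_pos": TCP position; "eef_rot": TCP orientation; "contact_force": force on the tool from outside, world axes, zero at the start; "wrist_torque": the same for the moment, N m; "width": finger opening in m; "grip_force": force on a finger pad.
Only numpy, scipy, OpenCV 4.12 (cv2) and the standard library are available. Lean on these libraries where they do the work, as an engineer would, in place of code of your own. Each camera call takes 0.05 s, during which the arm holds its last target. There are 200 camera calls.

TASK

Load the stepped spindle, the thicker of the two bars on the wooden rest, into the drilling fixture: lay it in the two vee blocks with its plain end towards the depth stop, then slide it along the vees until it bears firmly but gently on the stop; the stop is set differently from batch to batch, so feel for it, and do not ram it or push it off its setting. Then swing the clamp strap over and press it down until the spring catch snaps over its pin, and leave the spindle clamped there, home in both vees and against the stop, with the other loose things where they are.

Things in the scene. Friction and masses are not known exactly. Their poses are not given: they have to be found in the camera images.
- fixture: Drilling fixture: bright steel plate (x -83 to 67, y -146 to 118, 12 thick) with two steel vee blocks, a dark stop bracket at its -y end and the clamp strap at its +y end. Origin on the bench under the midpoint between the vees; x points from catch to hinge (away from the robot), y along the vees away from the stop, z up. 'Fixture' numbers below: mm, this frame.
- vee_mid (a point): Point midway between the vees on the axis of a seated spindle, fixture (0, 0, 45); axes as the fixture's. The 90 degree vees cover y -65 to -35 and 35 to 65, are 46 wide and 41 high, their mouths 26 wide; between them (y -35 to 35) there is only the plate, so fingers have room there. A seated spindle's axis is at x 0, z 45.
- stop_bracket (a point): Face of the stop bracket where the stop's rod comes out, fixture (0, -108, 45). The depth stop (stop_button), a steel button, diameter 16, 6 thick, stands before it; its face is set anywhere from y -100 to -80 and is not measured. Its screw holds against 16 N; harder pushing spoils the setting. Bracket: x -22 to 22, y -130 to -108, z to 64, its brass thumb screw to 79.
- spindle: Stepped steel spindle, about 0.6 kg: body diameter 24, 160 long, with a thinner journal, diameter 14, 28 long, on its +y end. Origin on its axis at the middle of the 160 mm body; y runs along it towards the journal. It lies in the rest with its axis 37 mm above the bench, free to be taken across its middle. Slid in the vees by a gripper it drags with 3 to 5 N.
- spindle_end (a point): Centre of the spindle's plain end face (the end without the journal), 80 mm from its origin along -y: the face that goes against the depth stop.
- strap (a joint): Clamp strap's angle (rad): 0 shut, level over the spindle; grows as it swings up and away from the robot. Starts at 1.9 to 2.4, end stops at 2.5 and -0.045. The stiff hinge stays where it is left. Under it, over the vee at y 50, a black pad on a spring meets a seated spindle at about 0.08 and presses with about 14 N at 0; a strap not caught springs up again.
- strap_hinge (a point): Strap's hinge axis, at the strap's middle: fixture (36, 50, 66); it runs along the fixture's y. Hinge cheeks: x 29 to 43, y 34 to 66, z to 73.
- strap_handle (a point): Middle of the strap's handle, a round black bar, diameter 11, parallel to the hinge and 102 mm from it, free from y 59 to 103 of the fixture; this point is at y 83. At strap angle a it is at fixture x = 36 - 102 cos a, z = 66 + 102 sin a (shut: x -66, z 66). It can be pinched from above all the way and turns between the pads.
- catch (a joint): Spring catch's angle (rad): 0 at rest and again when it holds the strap's cross pin. As the strap comes down, from about 0.2 rad on, the pin pushes the hook outward to about 0.14; with the strap shut, near 0, the hook snaps back over the pin. This takes about 5 to 10 N down on the handle.
- catch_tip (a point): Tip of the catch's hook, a dark upright with a sloped top on the fixture's robot side, at fixture (-43, 33, 72) at rest. The catch covers x -61 to -43, y 26 to 40, z to 88. The strap's pin, diameter 8, is 82 mm from the hinge.
- rest: Low wooden rest, fixed, 150 x 116: two notched rails 42 high (y -58 to -42 and 42 to 58 of its frame), notches at x -40 and 40, either of which may hold the spindle; between the rails the bars are free. Origin on the bench under its centre; bars lie along its y.
- plain_bar: Plain steel bar without a step, diameter 16, 170 long, in the rest's other notch: leave it. Origin at its middle, y along it.
- oil_can: Oil bottle with a yellow spout, 51 x 50 x 144, standing behind the fixture: leave it. Origin under its centre.
- caliper: Digital caliper, 68 x 235 x 12, lying left of the fixture: leave it. Origin under its centre.

How it is judged:
By the outcome, as a careful person would: the job done as asked, in the order asked, and still so for the second after the job is handed in, with the robot touching nothing.
It also fails if it takes over 72 s, if anything falls off the work surface, if the arm or the gripper's body presses on something with over 40 N, if the wrist force passes 120 N, or if a joint passes its speed limit or range.

## Working session

There is one attempt and no reset: what is moved stays moved. The work goes in short steps, Python scripts to look and compute and a shell command to move; the robot and the scene stay as the last step left them, time stands still between calls to the robot, and variables do not carry over. Pictures are saved under pics/ and viewed, at most 10 in all, crops included, and the job is handed in when it is done.

```bash
mkdir -p pics; ls; cat > h.py <<'E'
import numpy as np, cv2
from scipy.spatial.transform import Rotation as R
from station import telemetry,get_image,get_calibration,ctrl,nets
def ray(px,cal):
    T=np.array(cal["camera_from_world"]);d=np.array([(px[0]-cal["cx"])/cal["fx"],(px[1]-cal["cy"])/cal["fy"],1.])
    Rm=T[:3,:3]; return -Rm.T@T[:3,3], Rm.T@d
def onz(px,z,cal):
    o,d=ray(px,cal); return o+d*(z-o[2])/d[2]
def proj(p,cal):
    T=np.array(cal["camera_from_world"]);c=T[:3,:3]@np.array(p)+T[:3,3]
    return np.array([cal["fx"]*c[0]/c[2]+cal["cx"],cal["fy"]*c[1]/c[2]+cal["cy"]])
def snap(n,f):
    im=get_image(n); cv2.imwrite("pics/"+f,im[:,:,::-1]); return im
def totool(v):
    return R.from_rotvec(telemetry.observe()["eef_rot"]).inv().apply(v)
E
python3 - <<'E'
from h import *
np.set_printoptions(precision=4,suppress=True)
s=telemetry.observe();print(s["tcp_pos"],s["eef_rot"],R.from_rotvec(s["eef_rot"]).as_matrix(),ctrl.finger_overhang,s["time"],s["contact_force"])
Z=dict(fixture=0,vee_mid=.045,stop_bracket=.045,spindle=.037,spindle_end=.037,strap_hinge=.066,strap_handle=None,catch_tip=.072,rest=0,plain_bar=.033,oil_can=0,caliper=0)
ims=[]
for cam in("scene","side"):
    im=snap(cam,cam+"1.png");ims.append(im);cal=get_calibration(cam);print(cam,-np.array(cal["camera_from_world"])[:3,:3].T@np.array(cal["camera_from_world"])[:3,3],cal["fx"])
    for k,z in Z.items():
        r=nets.pinpoint(k,cam)
        for q in r[:2]: print(k,np.round(q["conf"],2),np.round(q["position"],1),onz(q["position"],z or .16,cal))
E
```

```text
pics
[ 0.1878 -0.5164  0.2491] [-3.0918 -0.5447  0.0003] [[ 0.9398  0.3417 -0.0005]
 [ 0.3417 -0.9398  0.0022]
 [ 0.0002 -0.0022 -1.    ]] 0.019 0.0 [ 0.3032  0.4514 -0.014 ]
scene [-0.3597 -0.9122  0.6955] 514.8445762552886
fixture 0.66 [280.4 205.6] [ 0.2931 -0.1     0.16  ]
fixture 0.59 [272.7 175. ] [0.388  0.0459 0.16  ]
vee_mid 0.83 [278.8 190.2] [0.4927 0.1537 0.045 ]
stop_bracket 0.86 [308.4 195.7] [0.5319 0.0681 0.045 ]
spindle 0.9 [347.7 262.6] [ 0.3746 -0.2386  0.037 ]
strap_hinge 0.48 [272.3 174.6] [0.5202 0.2172 0.066 ]
strap_handle 0.75 [279.3 143.1] [0.5498 0.216  0.16  ]
strap_handle 0.35 [344.6 261.9] [ 0.2349 -0.3588  0.16  ]
catch_tip 0.48 [261.2 185.3] [0.4408 0.1686 0.072 ]
rest 0.98 [358.9 269.6] [ 0.2359 -0.3942  0.16  ]
rest 0.23 [368.  275.6] [ 0.234  -0.4182  0.16  ]
plain_bar 0.59 [375.2 254.3] [ 0.4527 -0.2543  0.033 ]
plain_bar 0.46 [279.1 202.4] [0.4579 0.1105 0.033 ]
oil_can 0.64 [352.5 203.8] [ 0.4204 -0.2045  0.16  ]
side [0.0604 0.9736 0.9301] 452.59667233782017
fixture 0.72 [313.2 251.1] [0.4203 0.2906 0.16  ]
vee_mid 0.66 [314.8 239.9] [0.4903 0.1469 0.045 ]
stop_bracket 0.61 [324.4 217.9] [0.5076 0.0493 0.045 ]
spindle 0.52 [395.1 181.1] [ 0.3816 -0.2329  0.037 ]
spindle_end 0.83 [404.1 168.3] [ 0.3782 -0.3187  0.037 ]
spindle_end 0.56 [310.9 250.7] [0.4842 0.183  0.037 ]
strap_hinge 0.87 [293.5 248.4] [0.5167 0.2215 0.066 ]
strap_handle 0.64 [258.6 228.5] [0.581  0.2797 0.16  ]
catch_tip 0.54 [322.5 243.9] [0.4513 0.177  0.072 ]
rest 0.59 [384.  184.7] [ 0.3601 -0.0361  0.16  ]
plain_bar 0.57 [378.4 174.5] [ 0.4471 -0.2496  0.033 ]
oil_can 0.6 [280.4 209.6] [0.5694 0.1906 0.16  ]
caliper 0.68 [329.2 317.9] [0.3025 0.4487 0.16  ]
```

View pics/scene1.png

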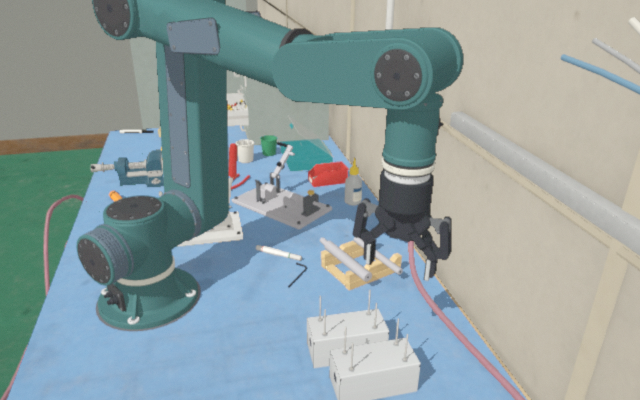

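View pics/side1.png

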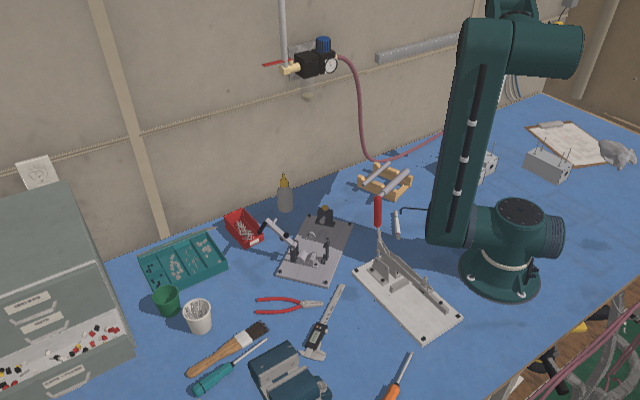

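Scene: rest at (360,262), fixture at (282,200). Side: spindle at (395,181), strap open at (270,230), stop end at (325,215). I'll move above the rest for a wrist view.

```bash
python3 -m pendant '[[[1,0.26,-0.15,-0.05,0,0,-70],[1,0.26,-0.15,-0.05,0,0,-70],[1,0.26,-0.15,-0.05,0,0,-70],[1,0.26,-0.15,-0.05,0,0,-70],[1,0.26,-0.15,-0.05,0,0,-70],[1,0.26,-0.15,-0.05,0,0,-70],[1,0.26,-0.15,-0.05,0,0,-70],[1,0.26,-0.15,-0.05,0,0,-70]]]' 40
cat > look.py <<'E'
from h import *
import sys
np.set_printoptions(precision=4,suppress=True)
s=telemetry.observe();print(s["time"],s["tcp_pos"],R.from_rotvec(s["eef_rot"]).as_matrix()[:,:2].T,s["joint_pos"])
cal=get_calibration("wrist");snap("wrist",sys.argv[1])
for a in sys.argv[2:]:
    k,z=a.split("=")
    for q in nets.pinpoint(k,"wrist")[:2]: print(k,np.round(q["conf"],2),np.round(q["position"],1),onz(q["position"],float(z),cal))
E
python3 look.py w1.png spindle=.037 spindle_end=.037 plain_bar=.033 rest=0
```

```text
time: 2.1
tcp_pos: [0.3824, -0.2853, 0.3011]
eef_rot: [2.233, 2.208, 0.0]
contact_force: [-0.2, -0.5, -1.0]
width: 0.0851
grip_force: 0.0
2.1 [ 0.3824 -0.2853  0.3011] [[ 0.0114  0.9999 -0.001 ]
 [ 0.9999 -0.0114  0.0013]] [-0.76   -0.0814  1.4401  0.0001  1.7813 -0.7485]
spindle 0.55 [311.9 121.8] [ 0.379 -0.229  0.037]
spindle 0.29 [304.7 183.2] [ 0.369  -0.3033  0.037 ]
spindle_end 0.7 [375.8 137.3] [ 0.4555 -0.2479  0.037 ]
spindle_end 0.66 [301.1 187.3] [ 0.3644 -0.3085  0.037 ]
plain_bar 0.8 [378. 140.] [ 0.459  -0.2515  0.033 ]
rest 0.59 [305.1 185.8] [ 0.3681 -0.315   0.    ]
```

View pics/w1.png

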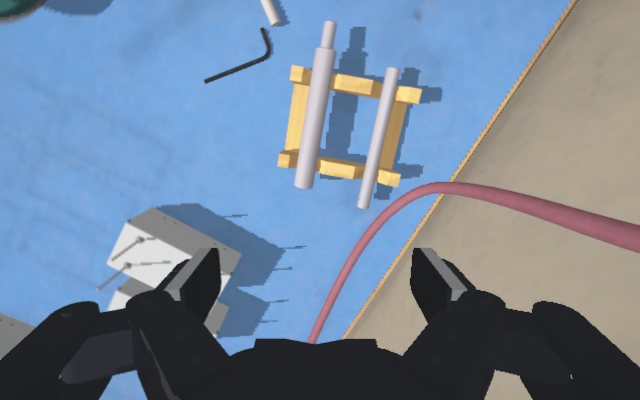

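The spindle runs from its plain end at (304,187) to its step at (325,48), with the journal towards world +y. Now I'll compute its axis.

```bash
python3 - <<'E'
from h import *
np.set_printoptions(precision=4,suppress=True)
cal=get_calibration("wrist")
a=onz((304.3,186),.037,cal);b=onz((325.3,48),.037,cal);print(a,b,np.linalg.norm(b-a),(a+b)/2,np.degrees(np.arctan2(*(b-a)[[1,0]])))
m=nets.masks_of("spindle","wrist")
for r in m[:2]:
    ys,xs=np.where(r["region"]);print(r["conf"],r["bbox"],len(xs))
    P=np.array([onz(p,.04,cal)[:2] for p in zip(xs,ys)]);c=P.mean(0);u,s,v=np.linalg.svd(P-c,full_matrices=0)
    t=(P-c)@v[0];print(c,v[0],np.degrees(np.arctan2(v[0,1],v[0,0])),t.min(),t.max())
c=(a+b)/2; print(totool(c-np.array(telemetry.observe()["tcp_pos"])))
E
```

```text
[ 0.3662 -0.3081  0.037 ] [ 0.395  -0.1508  0.037 ] 0.1599418691983974 [ 0.3806 -0.2295  0.037 ] 79.63766692588908
0.76 [293.5, 23.3, 336.4, 189.2] 3229
[ 0.3832 -0.2167] [-0.2022 -0.9793] -101.66770762585747 -0.09448206448694416 0.09578527824293263
[ 0.0579 -0.0016  0.2632]
```

```bash
python3 -m pendant '[[[1,0.058,-0.002,0.05,0,0,10.3],[1,0.058,-0.002,0.1,0,0,10.3],[1,0.058,-0.002,0.15,0,0,10.3],[1,0.058,-0.002,0.16,0,0,10.3],[1,0.058,-0.002,0.16,0,0,10.3]]]'
python3 look.py w2.png spindle=.037 spindle_end=.037 plain_bar=.033 
python3 - <<'E'
from h import *
np.set_printoptions(precision=4,suppress=True)
cal=get_calibration("wrist")
for r in nets.masks_of("spindle","wrist")[:2]:
    ys,xs=np.where(r["region"]);print(r["conf"],r["bbox"],len(xs))
    P=np.array([totool(onz(p,.037,cal)-np.array(telemetry.observe()["tcp_pos"]))[:2] for p in zip(xs,ys)])
    for x in np.arange(-.1,.13,.02):
        q=P[abs(P[:,0]-x)<.002,1]
        if len(q):print(round(x,3),q.min(),q.max(),(q.min()+q.max())/2)
    print(P[:,0].min(),P[:,0].max())
E
```

```text
time: 2.9
tcp_pos: [0.3771, -0.2268, 0.135]
eef_rot: [-2.427, -1.977, 0.004]
contact_force: [0.0, 1.3, 0.4]
width: 0.0854
grip_force: 0.0
2.9 [ 0.3771 -0.2268  0.135 ] [[ 0.2022  0.9793  0.0051]
 [ 0.9793 -0.2021 -0.0102]] [-0.6704 -0.0996  1.7878 -0.      1.4648 -0.4668]
spindle 0.75 [322.7 212.5] [ 0.3805 -0.2309  0.037 ]
spindle 0.25 [322.2 305.8] [ 0.3649 -0.3067  0.037 ]
spindle_end 0.82 [324.1 304. ] [ 0.3667 -0.3054  0.037 ]
plain_bar 0.65 [432.9 217.8] [ 0.4599 -0.2524  0.033 ]
0.87 [304.1, 47.9, 339.3, 314.8] 8040Traceback (most recent call last):
  File "<stdin>", line 6, in <module>
  File "h.py", line 15, in totool
    return R.from_rotvec(telemetry.observe()["eef_rot"]).inv().apply(v)
                         ~~~~~~~~~~~~~~~~~^^
ValueError: time passes only in moves, steps and waits
```

View pics/w2.png

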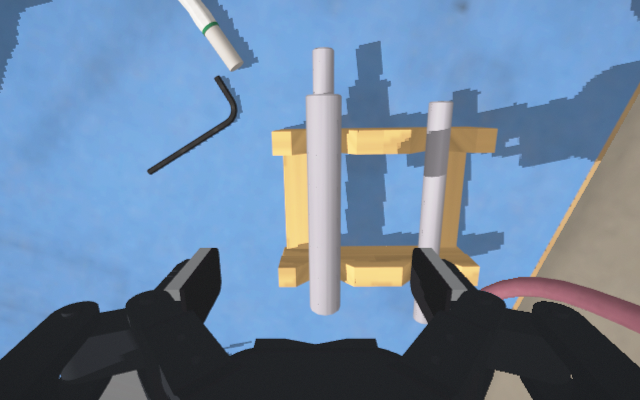

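The picture shows the spindle centred between the fingers, with its body from (322,95) to (324,312). I'll descend.

```bash
python3 -m pendant '[[[1,-0.002,0.004,0.04,0,0,0],[1,-0.002,0.004,0.08,0,0,0],[1,-0.002,0.004,0.1,0,0,0],[1,-0.002,0.004,0.1,0,0,0]]]'
```

```text
time: 3.55
tcp_pos: [0.3828, -0.2312, 0.0388]
eef_rot: [-2.431, -1.983, 0.002]
contact_force: [-0.0, 0.3, 0.8]
width: 0.0852
grip_force: 0.0
```

```bash
python3 -m pendant '[[[0,0,0,0.002,0,0,0],[0,0,0,0.002,0,0,0],[0,0,0,0.002,0,0,0],[0,0,0,0.002,0,0,0],[0,0,0,0.002,0,0,0],[0,0,0,0.002,0,0,0],[0,0,0,0.002,0,0,0]]]' 60; python3 -m pendant '[[[0,0,0,-0.03,0,0,0],[0,0,0,-0.08,0,0,0],[0,0,0,-0.13,0,0,0],[0,0,0,-0.13,0,0,0]]]'
```

```text
time: 4.25
tcp_pos: [0.3815, -0.2318, 0.0397]
eef_rot: [-2.43, -1.985, 0.007]
contact_force: [-10.4, 2.2, 10.7]
width: 0.0222
grip_force: 58.2
time: 4.65
tcp_pos: [0.3872, -0.2344, 0.1764]
eef_rot: [2.422, 1.976, 0.005]
contact_force: [1.3, -0.7, -4.7]
width: 0.0221
grip_force: 60.9
```

```bash
python3 -m pendant '[[[0,0.0,0.0,-0.05,0,0,-8],[0,0.231,0.034,-0.12,0,0,-28],[0,0.231,0.034,-0.12,0,0,-28],[0,0.231,0.034,-0.12,0,0,-28],[0,0.231,0.034,-0.12,0,0,-28],[0,0.231,0.034,-0.12,0,0,-28],[0,0.231,0.034,-0.12,0,0,-28]]]'
python3 look.py w3.png fixture=.0 vee_mid=.045 stop_bracket=.045 strap_hinge=.066 catch_tip=.072 strap_handle=.158 oil_can=0 spindle=.29
```

```text
time: 5.35
tcp_pos: [0.4645, -0.0074, 0.2883]
eef_rot: [-1.87, -2.523, -0.005]
contact_force: [0.2, -1.8, -5.8]
width: 0.0221
grip_force: 61.1
5.35 [ 0.4645 -0.0074  0.2883] [[-0.2909  0.9568  0.0027]
 [ 0.9568  0.2909  0.0019]] [-0.1402 -0.1093  1.4908  0.0033  1.7595 -0.4347]
fixture 0.59 [378.3  40.6] [0.4925 0.1583 0.    ]
vee_mid 0.84 [388.   34.3] [0.495  0.1558 0.045 ]
stop_bracket 0.9 [369.2 136.5] [0.5113 0.0504 0.045 ]
oil_can 0.59 [462.6 191.6] [0.6628 0.0178 0.    ]
spindle 0.59 [312.7 265. ] [ 0.4621 -0.0034  0.29  ]
```

View pics/w3.png

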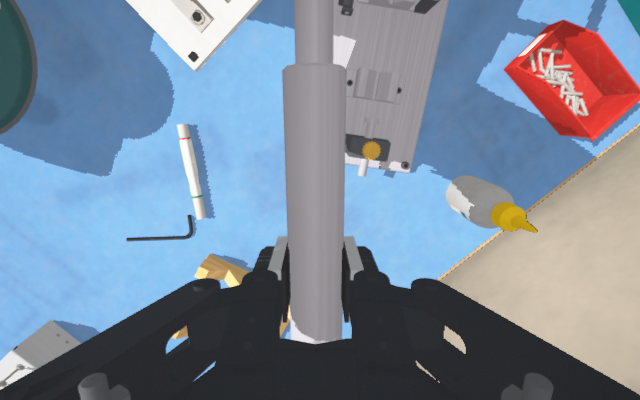

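The spindle is held well. The fixture lies at (385,70), about 8° off the tool axis, with its stop bracket at (372,150). I'll take one better look.

```bash
python3 -m pendant '[[[0,0.06,-0.035,-0.04,0,0,8],[0,0.06,-0.035,-0.04,0,0,8],[0,0.06,-0.035,-0.04,0,0,8],[0,0.06,-0.035,-0.04,0,0,8]]]'
python3 look.py w4.png fixture=.0 vee_mid=.045 stop_bracket=.045 strap_hinge=.066 catch_tip=.072 strap_handle=.158 spindle=.32 spindle_end=.32
```

```text
time: 6.2
tcp_pos: [0.4129, 0.035, 0.329]
eef_rot: [2.05, 2.377, 0.002]
contact_force: [0.4, -0.6, -5.2]
width: 0.0223
grip_force: 61.2
6.2 [0.4129 0.035  0.329 ] [[-0.1467  0.9892 -0.0011]
 [ 0.9892  0.1467  0.0025]] [-0.052  -0.2204  1.5059 -0.0006  1.8535 -0.1993]
vee_mid 0.75 [399.5  78.4] [0.498  0.1556 0.045 ]
stop_bracket 0.93 [394.  165.3] [0.5138 0.0513 0.045 ]
strap_hinge 0.81 [437.4  29.9] [0.5236 0.208  0.066 ]
catch_tip 0.53 [364.   40.1] [0.4448 0.1847 0.072 ]
spindle 0.8 [312.4 266.2] [0.4117 0.0333 0.32  ]
spindle_end 0.27 [313.7 266.2] [0.4123 0.0334 0.32  ]
```

View pics/w4.png

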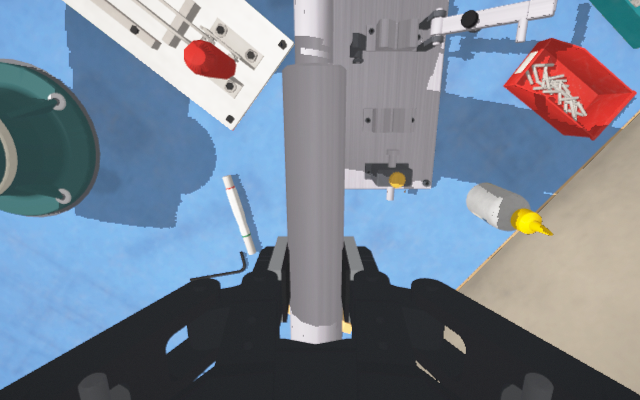

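The fixture is now square to the tool. Vees are at (389,120) and (389,35), the stop rod at (392,158), and the near-right plate corner at (435,188). Next, the pose fit.

```bash
python3 - <<'E'
from h import *
from scipy.optimize import least_squares
np.set_printoptions(precision=4,suppress=True)
cal=get_calibration("wrist")
F=np.array([[0,0,45],[0,-108,45],[36,50,66],[-43,33,72],[67,-146,12]])/1e3
px=np.array([[399.5,78.4],[394,165.3],[437.4,29.9],[364,40.1],[435,188.5]])
def fit(F,px):
    W=lambda p:(R.from_euler('z',p[2]).apply(F)+[p[0],p[1],0])
    r=least_squares(lambda p:(np.array([proj(w,cal) for w in W(p)])-px).ravel(),[.5,.15,.15],loss="soft_l1")
    return r.x,r.fun.reshape(-1,2)
p,res=fit(F,px);print(p[:2],np.degrees(p[2]));print(res)
p,res=fit(F[:4],px[:4]);print(p[:2],np.degrees(p[2]));print(res)
g=cv2.imread("pics/w4.png"); c=cv2.resize(g[0:200,330:460],None,fx=4,fy=3.0,interpolation=cv2.INTER_CUBIC)
cv2.imwrite("pics/w4c.png",c)
E
```

```text
[0.4946 0.1564] 9.700145151314665
[[-1.6967 -0.9555]
 [-0.022   1.3849]
 [ 0.195  -3.9556]
 [ 1.911   3.3982]
 [-0.3817 -0.0195]]
[0.4945 0.1563] 9.455007857538376
[[-1.7913 -0.9591]
 [-0.4691  1.3887]
 [ 0.2759 -3.8083]
 [ 1.94    3.2072]]
```

View pics/w4c.png

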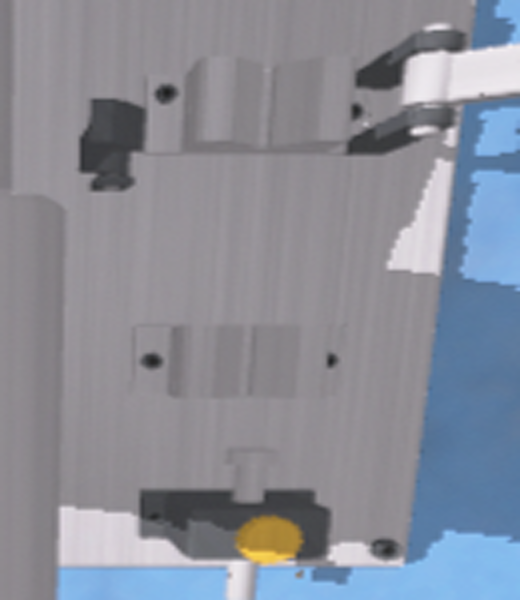

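Crop: groove lines run near (247,395)–(248,325) and (266,150)–(267,67). The stop button's far edge is near (250,452), and the plate corner at (408,563). I'll refit with these.

```bash
python3 - <<'E'
from h import *
from scipy.optimize import least_squares
np.set_printoptions(precision=4,suppress=True)
cal=get_calibration("wrist")
F=np.array([[0,-65,28],[0,-35,28],[0,35,28],[0,65,28],[67,-146,12],[36,50,74],[0,-108,45]])/1e3
C=np.array([[247,395],[248,325],[266,150],[267,63],[408,563],[433,76],[250,498]])
px=C/[4,3]+[330,0]
W=lambda p:(R.from_euler('z',p[2]).apply(F)+[p[0],p[1],0])
r=least_squares(lambda p:(np.array([proj(w,cal) for w in W(p)])-px).ravel(),[.5,.15,.15],loss="soft_l1")
p=r.x;print(p[:2],np.degrees(p[2]));print(r.fun.reshape(-1,2))
rz=R.from_euler('z',p[2])
for z in(.045,.053): print("button y",rz.inv().apply(onz((392.5,150.5),z,cal)-[p[0],p[1],0]))
s=telemetry.observe();print("tool x ang",np.degrees(np.arctan2(*R.from_rotvec(s["eef_rot"]).as_matrix()[[1,0],0])))
# held spindle: body step edge and plain end in image -> tool frame
for q in[(285.5,66),(345,66),(290,330),(341,330),(315,66),(314.5,338)]: print(q,totool(onz(q,s["tcp_pos"][2],cal)-np.array(s["tcp_pos"])))
E
```

```text
[0.4937 0.1561] 9.04523285764713
[[-0.7463  0.3427]
 [ 0.2107 -0.2268]
 [-1.2847 -1.3996]
 [-0.159   0.356 ]
 [ 0.737   1.4431]
 [ 1.7355 -0.8276]
 [-0.2035  0.7961]]
button y [-0.0008 -0.0871  0.045 ]
button y [-0.0027 -0.0862  0.053 ]
tool x ang 98.40943818531561
(285.5, 66) [ 0.0829 -0.011   0.    ]
(345, 66) [ 0.0829  0.0106 -0.    ]
(290, 330) [-0.0288 -0.0116  0.    ]
(341, 330) [-0.0287  0.0115 -0.    ]
(315, 66) [ 0.0829 -0.0003  0.    ]
(314.5, 338) [-0.033  -0.0005 -0.    ]
```

```bash
python3 -m pendant '[[[0,0.04,0.035,0.03,0,0,-0.8],[0,0.08,0.07,0.06,0,0,-0.8],[0,0.117,0.0975,0.1,0,0,-0.8],[0,0.117,0.0975,0.15,0,0,-0.8],[0,0.117,0.0975,0.19,0,0,-0.8],[0,0.117,0.0975,0.2,0,0,-0.8],[0,0.117,0.0975,0.2,0,0,-0.8],[0,0.117,0.0975,0.2,0,0,-0.8]]]'
cat > st.py <<'E'
from h import *
np.set_printoptions(precision=4,suppress=True)
s=telemetry.observe();t=np.array(s["tcp_pos"]);M=R.from_rotvec(s["eef_rot"]).as_matrix()
f=R.from_euler('z',9.15,degrees=True).inv().apply(t-[.4937,.1561,0])
print(s["time"],"fix",f*1e3,"yaw",np.degrees(np.arctan2(M[1,0],M[0,0])),"zax",M[:,2],"F",s["contact_force"],s["grip_force"])
E
python3 st.py
```

```text
time: 7.45
tcp_pos: [0.4926, 0.1653, 0.1287]
eef_rot: [2.035, 2.393, -0.0]
contact_force: [1.0, 0.3, -3.8]
width: 0.022
grip_force: 60.9
7.45 fix [  0.3618   9.2964 128.687 ] yaw 99.23589579281453 zax [ 0.     -0.0002 -1.    ] F [ 0.9787  0.278  -3.8214] 60.867133140563965
```

```bash
python3 -m pendant '[[[0,0,0,0.04,0,0,0],[0,0,0,0.065,0,0,0],[0,0,0,0.073,0,0,0],[0,0,0,0.073,0,0,0]]]' 60; python3 st.py;  python3 -m pendant '[[[0,0,0,0.003,0,0,0],[0,0,0,0.005,0,0,0],[0,0,0,0.005,0,0,0]]]'; python3 st.py
```

```text
time: 7.85
tcp_pos: [0.4929, 0.1653, 0.0564]
eef_rot: [2.035, 2.392, 0.002]
contact_force: [1.1, -0.1, -5.5]
width: 0.022
grip_force: 60.9
7.85 fix [ 0.6914  9.1691 56.4185] yaw 99.21186178083038 zax [ 0.0014  0.0002 -1.    ] F [ 1.1443 -0.072  -5.518 ] 60.88565111160278
time: 8.15
tcp_pos: [0.493, 0.1655, 0.0516]
eef_rot: [2.034, 2.392, 0.003]
contact_force: [-0.7, -0.3, -4.6]
width: 0.0222
grip_force: 60.9
8.15 fix [ 0.843   9.4239 51.602 ] yaw 99.23959016792948 zax [ 0.0024  0.0004 -1.    ] F [-0.7132 -0.3282 -4.6366] 60.92089533805847
```

```bash
python3 -m pendant '[[[0,0,0,0.001,0,0,0],[0,0,0,0.002,0,0,0],[0,0,0,0.002,0,0,0]]]'; python3 st.py;  python3 -m pendant '[[[0,0,0,0.001,0,0,0],[0,0,0,0.002,0,0,0],[0,0,0,0.002,0,0,0]]]'; python3 st.py
```

```text
time: 8.45
tcp_pos: [0.4929, 0.1655, 0.049]
eef_rot: [2.035, 2.392, 0.002]
contact_force: [0.7, 1.0, -2.9]
width: 0.0221
grip_force: 61.4
8.45 fix [ 0.7173  9.424  49.0426] yaw 99.22458333241764 zax [ 0.0019  0.0004 -1.    ] F [ 0.6517  0.996  -2.9116] 61.438761949539185
time: 8.75
tcp_pos: [0.4935, 0.1657, 0.0483]
eef_rot: [2.035, 2.391, 0.005]
contact_force: [-0.9, 0.1, 4.9]
width: 0.0221
grip_force: 62.3
8.75 fix [ 1.3207  9.543  48.3334] yaw 99.19402653693773 zax [ 0.0034  0.001  -1.    ] F [-0.9258  0.1284  4.884 ] 62.29643225669861
```

```bash
python3 -m pendant '[[[0,0,0,0.001,0,0,0],[0,0,0,0.001,0,0,0]]]'; python3 st.py;  python3 -m pendant '[[[0.45,0,0,0,0,0,0],[0.45,0,0,0,0,0,0],[0.45,0,0,0,0,0,0]]]'; python3 look.py w5.png vee_mid=.045 spindle=.045; python3 st.py
```

```text
time: 8.95
tcp_pos: [0.4937, 0.1658, 0.0481]
eef_rot: [2.035, 2.39, 0.005]
contact_force: [-3.5, -0.6, 8.2]
width: 0.0221
grip_force: 62.7
8.95 fix [ 1.5134  9.6091 48.0746] yaw 99.17722774073721 zax [ 0.0038  0.0012 -1.    ] F [-3.5048 -0.5554  8.2169] 62.73532032966614
time: 9.25
tcp_pos: [0.4921, 0.1654, 0.0451]
eef_rot: [2.035, 2.393, -0.0]
contact_force: [-0.1, -0.1, -0.0]
width: 0.0386
grip_force: 0.0
9.25 [0.4921 0.1654 0.0451] [[-0.1608  0.987  -0.0002]
 [ 0.987   0.1608 -0.0001]] [ 0.215   0.1546  1.7193 -0.0002  1.2678  0.0535]
spindle 0.92 [316.8 268.1] [0.4923 0.1675 0.045 ]
9.4 fix [-0.215   9.4014 44.9657] yaw 99.2455196899274 zax [-0.0005 -0.0002 -1.    ] F [-0.3328 -0.2553 -0.3329] 0.0
```

View pics/w5.png

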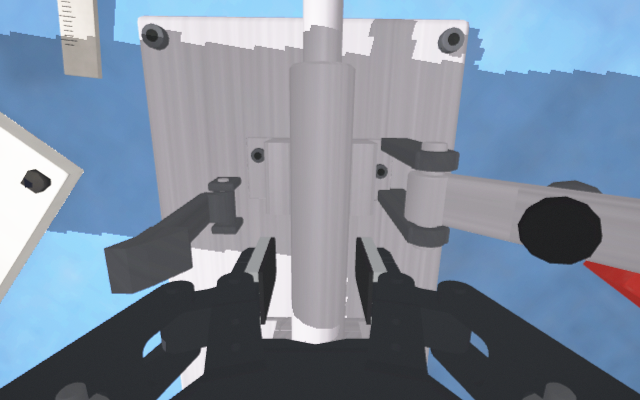

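The spindle lies in both vees, with its body end at (322,65) and about 1 mm right of centre between the pads. I'll regrip centred and slide to within a few mm of the estimated stop.

```bash
python3 -m pendant '[[[0.45,0,0.0012,0,0,0,0],[0,0,0.0012,0,0,0,0],[0,0,0.0012,0,0,0,0],[0,0,0.0012,0,0,0,0],[0,0,0.0012,0,0,0,0]]]' 40; python3 st.py;  python3 -m pendant '[[[0,-0.002,0,0,0,0,0],[0,-0.004,0,0,0,0,0],[0,-0.006,0,0,0,0,0],[0,-0.008,0,0,0,0,0]]]'; python3 st.py
```

```text
time: 9.9
tcp_pos: [0.4935, 0.1656, 0.0454]
eef_rot: [2.035, 2.393, 0.0]
contact_force: [0.0, 0.0, 1.2]
width: 0.0231
grip_force: 39.2
9.9 fix [ 1.3187  9.4079 45.3697] yaw 99.22976743086531 zax [ 0.0004  0.     -1.    ] F [0.0084 0.0167 1.226 ] 39.17121112346649
time: 10.3
tcp_pos: [0.4945, 0.1592, 0.0454]
eef_rot: [-2.034, -2.391, -0.004]
contact_force: [-0.7, 5.1, -0.5]
width: 0.0227
grip_force: 39.2
10.3 fix [ 1.2298  2.8987 45.3603] yaw 99.24215773148619 zax [-0.0002  0.0033 -1.    ] F [-0.7146  5.0664 -0.464 ] 39.21168565750122
```

```bash
python3 -m pendant '[[[0,-0.001,0,0,0,0,0],[0,-0.002,0,0,0,0,0],[0,-0.003,0,0,0,0,0],[0,-0.004,0,0,0,0,0],[0,-0.005,0,0,0,0,0]]]'; python3 st.py;  python3 -m pendant '[[[0,-0.001,0,0,0,0,0],[0,-0.002,0,0,0,0,0],[0,-0.002,0,0,0,0,0]]]'; python3 st.py
```

```text
time: 10.8
tcp_pos: [0.4952, 0.1542, 0.0454]
eef_rot: [-2.034, -2.391, -0.004]
contact_force: [-0.6, 5.3, 1.0]
width: 0.023
grip_force: 39.2
10.8 fix [ 1.2095 -2.1106 45.3883] yaw 99.2391932033849 zax [-0.0002  0.0032 -1.    ] F [-0.5679  5.2815  1.0406] 39.21583950519562
time: 11.1
tcp_pos: [0.4955, 0.1521, 0.0454]
eef_rot: [-2.034, -2.392, -0.003]
contact_force: [-0.4, 4.5, 0.9]
width: 0.0227
grip_force: 39.2
11.1 fix [ 1.187  -4.2428 45.3633] yaw 99.23948485903142 zax [-0.0003  0.0029 -1.    ] F [-0.4142  4.483   0.9298] 39.21384394168854
```

```bash
for i in 1; do :; done; python3 -m pendant '[[[0,-0.0007,0,0,0,0,0],[0,-0.0014,0,0,0,0,0],[0,-0.002,0,0,0,0,0]]]'; python3 st.py;  python3 -m pendant '[[[0,-0.0007,0,0,0,0,0],[0,-0.0014,0,0,0,0,0],[0,-0.0014,0,0,0,0,0]]]'; python3 st.py
```

```text
time: 11.4
tcp_pos: [0.4958, 0.1503, 0.0454]
eef_rot: [-2.034, -2.391, -0.003]
contact_force: [-0.4, 5.3, 0.5]
width: 0.0227
grip_force: 39.2
11.4 fix [ 1.1488 -6.0324 45.3682] yaw 99.24570391943638 zax [-0.0004  0.0033 -1.    ] F [-0.4124  5.338   0.4667] 39.219406843185425
time: 11.7
tcp_pos: [0.496, 0.1488, 0.0454]
eef_rot: [-2.034, -2.391, -0.003]
contact_force: [-1.1, 5.3, 0.6]
width: 0.023
grip_force: 39.2
11.7 fix [ 1.1471 -7.5492 45.369 ] yaw 99.24059241144494 zax [-0.0004  0.0031 -1.    ] F [-1.1216  5.2651  0.6316] 39.217257499694824
```

```bash
python3 -m pendant '[[[0,-0.0007,0,0,0,0,0],[0,-0.0014,0,0,0,0,0],[0,-0.0014,0,0,0,0,0]]]'; python3 st.py
```

```text
time: 12.0
tcp_pos: [0.4962, 0.1475, 0.0454]
eef_rot: [-2.034, -2.391, -0.003]
contact_force: [-1.3, 4.4, 0.4]
width: 0.0226
grip_force: 39.2
12.0 fix [ 1.1339 -8.9161 45.37  ] yaw 99.23848921518972 zax [-0.0004  0.0031 -1.    ] F [-1.2545  4.4271  0.4113] 39.21956241130829
```

```bash
python3 -m pendant '[[[0,-0.0007,0,0,0,0,0],[0,-0.0014,0,0,0,0,0],[0,-0.0014,0,0,0,0,0]]]'; python3 st.py
```

```text
time: 12.3
tcp_pos: [0.4964, 0.1466, 0.0454]
eef_rot: [-2.033, -2.391, -0.004]
contact_force: [-1.1, 6.2, 0.8]
width: 0.0231
grip_force: 39.2
12.3 fix [ 1.1126 -9.7624 45.3568] yaw 99.2421571767288 zax [-0.0006  0.0043 -1.    ] F [-1.1048  6.193   0.7715] 39.23112988471985
```

```bash
python3 -m pendant '[[[0,-0.0005,0,0,0,0,0],[0,-0.0005,0,0,0,0,0]]]'; python3 st.py
```

```text
time: 12.5
tcp_pos: [0.4964, 0.1466, 0.0454]
eef_rot: [-2.033, -2.39, -0.006]
contact_force: [-1.0, 7.6, -0.1]
width: 0.0228
grip_force: 39.2
12.5 fix [ 1.1125 -9.7717 45.362 ] yaw 99.24238944921585 zax [-0.0007  0.0053 -1.    ] F [-1.0043  7.6084 -0.1469] 39.24240231513977
```

```bash
python3 -m pendant '[[[0,-0.0005,0,0,0,0,0],[0,-0.0005,0,0,0,0,0]]]'; python3 st.py
```

```text
time: 12.7
tcp_pos: [0.4964, 0.1466, 0.0454]
eef_rot: [-2.032, -2.39, -0.007]
contact_force: [-1.3, 9.1, 0.6]
width: 0.0228
grip_force: 39.3
12.7 fix [ 1.1177 -9.7794 45.3758] yaw 99.24795185874659 zax [-0.0008  0.0062 -1.    ] F [-1.2928  9.1179  0.6465] 39.253451228141785
```

The stop is felt at a constant position, -9.77. I'll press slightly more, then release.

```bash
python3 -m pendant '[[[0,-0.0006,0,0,0,0,0],[0,-0.0006,0,0,0,0,0],[0,-0.0006,0,0,0,0,0]]]'; python3 st.py; python3 -m pendant '[[[0.5,0.001,0,0,0,0,0],[0.5,0.001,0,0,0,0,0],[0.5,0.001,0,0,0,0,0],[0.5,0.001,0,0,0,0,0]]]'; python3 look.py w6.png vee_mid=.045 strap_handle=.16 strap_hinge=.066; python3 st.py
```

```text
time: 13.0
tcp_pos: [0.4964, 0.1466, 0.0454]
eef_rot: [-2.031, -2.389, -0.008]
contact_force: [-0.9, 11.1, -0.1]
width: 0.0228
grip_force: 39.3
13.0 fix [ 1.113  -9.8035 45.353 ] yaw 99.25339188046736 zax [-0.0009  0.0073 -1.    ] F [-0.9445 11.1006 -0.1135] 39.26876664161682
time: 13.4
tcp_pos: [0.4969, 0.1436, 0.0452]
eef_rot: [2.036, 2.392, -0.001]
contact_force: [0.3, -0.1, -0.7]
width: 0.0427
grip_force: 0.0
13.4 [0.4969 0.1436 0.0452] [[-0.1602  0.9871 -0.0006]
 [ 0.9871  0.1602 -0.0002]] [ 0.172   0.1505  1.7238 -0.0006  1.2674  0.0113]
strap_hinge 0.89 [431.6 129.6] [0.5233 0.21   0.066 ]
13.6 fix [  1.2153 -12.6353  45.2936] yaw 99.2249503506151 zax [ 0.     -0.0003 -1.    ] F [-0.2656  0.3053 -0.2303] 0.0
```

View pics/w6.png

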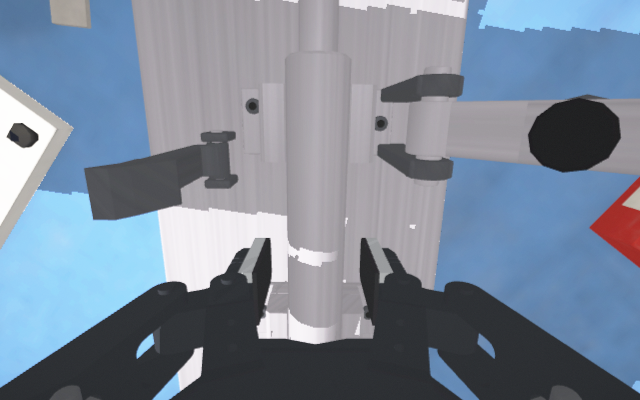

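The spindle is still at the stop and seated, and the pads are clear. I'll rise and look for the strap handle.

```bash
python3 -m pendant '[[[0.5,0,0,-0.03,0,0,0],[0.5,0,0,-0.08,0,0,0],[0.5,0,0,-0.13,0,0,0],[0.5,0,0.03,-0.18,0,0,0],[0.5,0,0.06,-0.23,0,0,0],[0.5,0,0.06,-0.24,0,0,0],[0.5,0,0.06,-0.24,0,0,0]]]'; python3 look.py w7.png vee_mid=.045 strap_handle=.16 strap_hinge=.066; python3 st.py
```

```text
time: 14.3
tcp_pos: [0.5587, 0.1539, 0.2904]
eef_rot: [2.032, 2.388, 0.011]
contact_force: [-0.0, -0.1, 0.5]
width: 0.0427
grip_force: 0.0
14.3 [0.5587 0.1539 0.2904] [[-0.1603  0.9871 -0.0001]
 [ 0.987   0.1603  0.0097]] [ 0.1711  0.143   1.2306 -0.0002  1.7584  0.0101]
vee_mid 0.79 [260.2 158.9] [0.4952 0.159  0.045 ]
strap_handle 0.65 [370.7  73.7] [0.5855 0.2546 0.16  ]
strap_hinge 0.71 [289.2 121.1] [0.5239 0.2074 0.066 ]
14.5 fix [ 60.181  -12.2993 283.137 ] yaw 99.2394472621751 zax [-0.0038 -0.0008 -1.    ] F [0.3985 0.8704 0.2866] 0.0
```

View pics/w7.png

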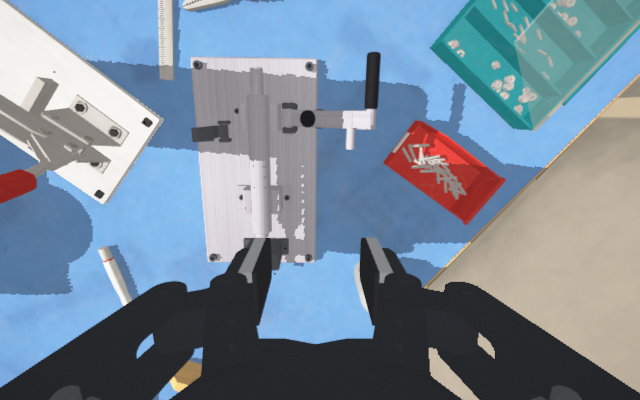

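The handle bar shows at (374,53)–(371,107), middle near (372,78). The catch and hinge are clear. I'll solve for the strap angle.

```bash
python3 - <<'E'
from h import *
from scipy.optimize import least_squares
cal=get_calibration("wrist");get_image("wrist")
r=nets.masks_of("strap_handle","wrist");im=cv2.imread("pics/w7.png");print([(q["conf"],q["bbox"]) for q in r[:2]])
px=[q["position"] for q in nets.pinpoint("strap_handle","wrist")[:1]];print(px)
rz=R.from_euler('z',9.15,degrees=True);O=np.array([.4937+.0012*.987,.1561+.0012*.159,0])
def W(a,y): return O+rz.apply([.036-.102*np.cos(a),y,.066+.102*np.sin(a)])
for a in np.arange(1.8,2.55,.1): print(round(a,2),W(a,.083),proj(W(a,.083),cal))
E
```

```text
[(0.77, [289.0, 51.2, 390.8, 151.2]), (0.69, [197.6, 50.3, 391.9, 274.8])]
[[381.8, 76.5]]
1.8 [0.54010741 0.24764459 0.16533246] [316.80985159  70.99710028]
1.9 [0.54978362 0.24920313 0.16252261] [330.44748282  71.5235162 ]
2.0 [0.55913454 0.25070927 0.15874834] [343.20949351  72.20267555]
2.1 [0.56806674 0.25214798 0.15404736] [354.86379635  73.01313958]
2.2 [0.57649097 0.25350486 0.14846663] [365.23304068  73.93098076]
2.3 [0.58432307 0.25476637 0.14206193] [374.19689202  74.93127924]
2.4 [0.59148477 0.2559199  0.13489724] [381.68980748  75.98946019]
2.5 [0.59790452 0.25695392 0.12704416] [387.69537124  77.08237069]
```

```bash
python3 -m pendant '[[[0.7,0.04,0.025,0.01,0,0,0],[0.7,0.08,0.05,0.02,0,0,0],[0.7,0.095,0.053,0.05,0,0,0],[0.7,0.095,0.053,0.09,0,0,0],[0.7,0.095,0.053,0.09,0,0,0],[0.7,0.095,0.053,0.09,0,0,0]]]' 40; python3 st.py;python3 look.py w8.png strap_handle=.134; python3 st.py
```

```text
time: 15.25
tcp_pos: [0.5923, 0.2556, 0.194]
eef_rot: [-2.034, -2.392, 0.005]
contact_force: [0.5, -0.0, 0.5]
width: 0.06
grip_force: 0.0
15.25 fix [113.1679  82.5268 194.0349] yaw 99.23591174594884 zax [-0.0034 -0.0014 -1.    ] F [ 0.5086 -0.006   0.5322] 0.0
15.25 [0.5923 0.2556 0.194 ] [[-0.1605  0.987  -0.0008]
 [ 0.987   0.1605 -0.0036]] [ 0.3196  0.3173  1.2109 -0.0002  1.617   0.1584]
strap_handle 0.79 [316.3 225.5] [0.5926 0.2555 0.134 ]
15.35 fix [115.1141  82.4514 198.3161] yaw 99.19889392587422 zax [ 0.0043  0.0012 -1.    ] F [-0.149   0.2851  0.3531] 0.0
```

View pics/w8.png

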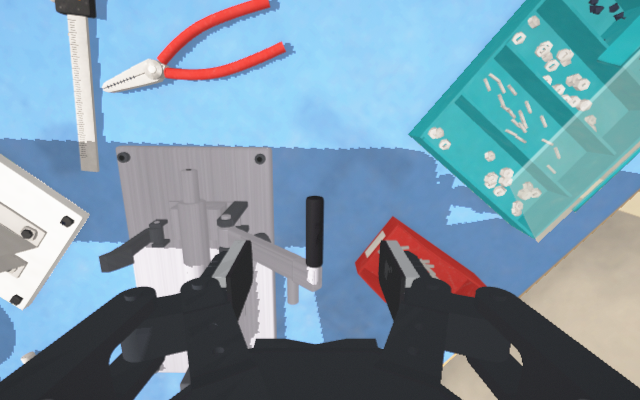

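The handle, (315,197)–(315,265), is centred between the fingers. I'll descend and pinch.

```bash
python3 -m pendant '[[[0.7,0,0,0.03,0,0,0],[0.7,0,0,0.06,0,0,0],[0.7,0,0,0.06,0,0,0]]]' 40; python3 st.py; python3 -m pendant '[[[0,0,0,0,0,0,0],[0,0,0,0,0,0,0],[0,0,0,0,0,0,0],[0,0,0,0,0,0,0],[0,0,0,0,0,0,0]]]' 30; python3 st.py
```

```text
time: 15.65
tcp_pos: [0.5919, 0.2549, 0.1333]
eef_rot: [-2.035, -2.39, 0.006]
contact_force: [-0.4, 0.3, -0.2]
width: 0.0596
grip_force: 0.0
15.65 fix [112.6775  81.9645 133.2553] yaw 99.19011939491494 zax [-0.0045 -0.0016 -1.    ] F [-0.3886  0.3364 -0.2453] 0.0
time: 16.15
tcp_pos: [0.5943, 0.2563, 0.1371]
eef_rot: [2.034, 2.391, 0.005]
contact_force: [1.4, 0.9, 3.1]
width: 0.0094
grip_force: 29.3
16.15 fix [115.2555  82.9348 137.1444] yaw 99.22951632078242 zax [ 0.004   0.0011 -1.    ] F [1.3998 0.8832 3.0682] 29.34773862361908
```

```bash
python3 -m pendant '[[[0,0,-0.016,-0.0143,0,0,0],[0,0,-0.0335,-0.0246,0,0,0],[0,0,-0.0527,-0.0312,0,0,0]]]'; python3 st.py
```

```text
time: 16.45
tcp_pos: [0.5453, 0.2488, 0.1714]
eef_rot: [2.031, 2.387, 0.021]
contact_force: [5.5, 2.4, 7.9]
width: 0.0094
grip_force: 29.5
16.45 fix [ 65.651   83.367  171.4203] yaw 99.21476151481771 zax [ 0.0145  0.0049 -0.9999] F [5.5188 2.3784 7.8652] 29.532624185085297
```

```bash
python3 -m pendant '[[[0,0,-0.0202,-0.0026,0,0,0],[0,0,-0.0405,-0.0012,0,0,0],[0,0,-0.0602,0.0043,0,0,0],[0,0,-0.0783,0.0135,0,0,0],[0,0,-0.0943,0.0262,0,0,0]]]'; python3 st.py
```

```text
time: 16.95
tcp_pos: [0.4489, 0.234, 0.1432]
eef_rot: [2.034, 2.392, 0.012]
contact_force: [3.5, 4.4, -1.3]
width: 0.0096
grip_force: 32.1
16.95 fix [-31.8475  84.0295 143.1776] yaw 99.26317263889227 zax [ 0.0064  0.0048 -1.    ] F [ 3.5194  4.4431 -1.3175] 32.128077149391174
```

```bash
python3 -m pendant '[[[0,0,-0.013,0.0155,0,0,0],[0,0,-0.0228,0.0334,0,0,0],[0,0,-0.0277,0.048,0,0,0],[0,0,-0.0277,0.048,0,0,0]]]'; python3 st.py
```

```text
time: 17.35
tcp_pos: [0.4201, 0.2294, 0.0911]
eef_rot: [-2.033, -2.392, -0.005]
contact_force: [-0.5, 4.9, -2.2]
width: 0.0097
grip_force: 33.5
17.35 fix [-61.0512  84.087   91.1176] yaw 99.26389478463436 zax [ 0.0002  0.0036 -1.    ] F [-0.4529  4.9015 -2.237 ] 33.51275682449341
```

```bash
python3 -m pendant '[[[0,0.001,-0.0015,0.006,0,0,0],[0,0.001,-0.0025,0.012,0,0,0],[0,0.001,-0.003,0.018,0,0,0],[0,0.001,-0.003,0.023,0,0,0],[0,0.001,-0.003,0.026,0,0,0],[0,0.001,-0.003,0.026,0,0,0]]]'; python3 st.py
```

```text
time: 17.95
tcp_pos: [0.4172, 0.229, 0.0659]
eef_rot: [-2.034, -2.392, -0.0]
contact_force: [-2.7, 4.3, 1.9]
width: 0.0097
grip_force: 34.9
17.95 fix [-63.9747  84.1109  65.8511] yaw 99.23111590010731 zax [-0.0011  0.0012 -1.    ] F [-2.7085  4.285   1.9418] 34.86935019493103
```

```bash
python3 -m pendant '[[[0,0,0,0.002,0,0,0],[0,0,0,0.003,0,0,0],[0,0,0,0.003,0,0,0]]]'; python3 st.py; python3 - <<'E'
from h import *
im=get_image("side");cal=get_calibration("side")
u,v=proj((.48,.17,.06),cal).astype(int);print(u,v)
cv2.imwrite("pics/s2.png",cv2.resize(im[v-60:v+60,u-80:u+80,::-1],None,fx=5,fy=5,interpolation=cv2.INTER_CUBIC))
E
```

```text
time: 18.25
tcp_pos: [0.4172, 0.229, 0.0636]
eef_rot: [-2.034, -2.392, -0.001]
contact_force: [-4.3, 3.6, 7.1]
width: 0.0098
grip_force: 35.2
18.25 fix [-63.9246  84.1257  63.6096] yaw 99.2367042493379 zax [-0.0009  0.0012 -1.    ] F [-4.2833  3.6014  7.0742] 35.24055898189545
314 242
```

View pics/s2.png

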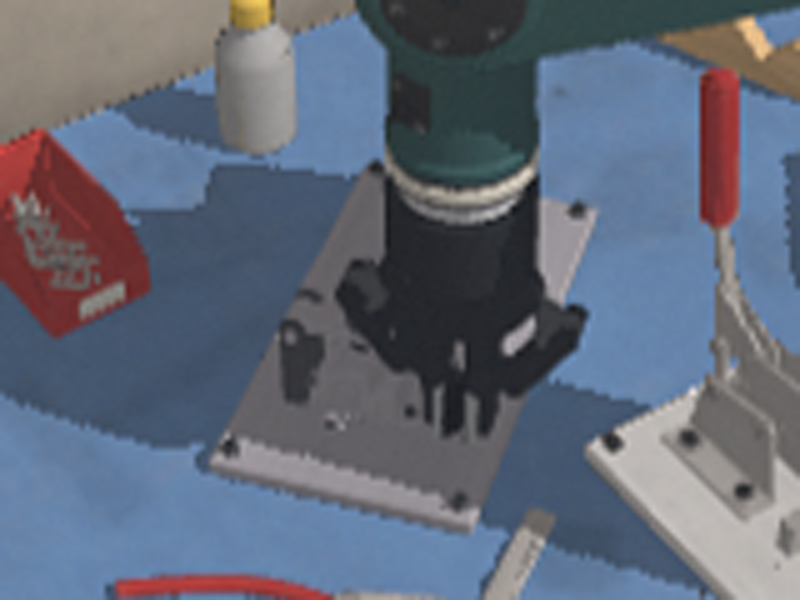

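The side view shows the gripper on the handle, but it hides the catch. That also puts me over the ten-picture viewing limit (12 viewed), so I'll view no more and go by force from here. I'll press a bit further and then test with a gentle lift.

```bash
python3 -m pendant '[[[0,0,0,0.001,0,0,0],[0,0,0,0.002,0,0,0],[0,0,0,0.002,0,0,0]]]'; python3 st.py;python3 -m pendant '[[[0,0,0,0.001,0,0,0],[0,0,0,0.002,0,0,0],[0,0,0,0.002,0,0,0]]]'; python3 st.py
```

```text
time: 18.6
tcp_pos: [0.4172, 0.229, 0.0616]
eef_rot: [-2.034, -2.392, -0.001]
contact_force: [-4.0, 3.6, 6.6]
width: 0.0105
grip_force: 35.4
18.6 fix [-63.9273  84.1182  61.5943] yaw 99.23389906616397 zax [-0.0009  0.0012 -1.    ] F [-3.9828  3.6102  6.5581] 35.383227467536926
time: 18.9
tcp_pos: [0.4173, 0.229, 0.0605]
eef_rot: [-2.035, -2.392, -0.001]
contact_force: [-5.7, 3.8, 10.9]
width: 0.0095
grip_force: 35.8
18.9 fix [-63.8083  84.1657  60.4765] yaw 99.23502374022526 zax [-0.0007  0.0013 -1.    ] F [-5.7366  3.7911 10.9227] 35.753012895584106
```

```bash
python3 -m pendant '[[[0,0,0,0.001,0,0,0],[0,0,0,0.002,0,0,0],[0,0,0,0.002,0,0,0]]]'; python3 st.py; python3 -m pendant '[[[0,0,0,-0.002,0,0,0],[0,0,0,-0.004,0,0,0],[0,0,0,-0.006,0,0,0],[0,0,0,-0.006,0,0,0]]]'; python3 st.py;python3 -m pendant '[[[0,0,0,-0.002,0,0,0],[0,0,0,-0.003,0,0,0],[0,0,0,-0.003,0,0,0]]]'; python3 st.py
```

```text
time: 19.2
tcp_pos: [0.4173, 0.2291, 0.0602]
eef_rot: [-2.035, -2.392, -0.001]
contact_force: [-10.5, 1.4, 20.0]
width: 0.0096
grip_force: 36.6
19.2 fix [-63.7804  84.193   60.1732] yaw 99.23778807179555 zax [-0.0006  0.0013 -1.    ] F [-10.4809   1.3668  20.0441] 36.608465909957886
time: 19.6
tcp_pos: [0.4172, 0.229, 0.0635]
eef_rot: [-2.034, -2.392, -0.0]
contact_force: [-4.8, 3.7, 5.8]
width: 0.0095
grip_force: 35.3
19.6 fix [-63.9821  84.12    63.5345] yaw 99.23016990451883 zax [-0.001   0.0012 -1.    ] F [-4.7764  3.716   5.8297] 35.31536936759949
time: 19.9
tcp_pos: [0.4171, 0.2289, 0.0657]
eef_rot: [-2.034, -2.392, -0.0]
contact_force: [-1.9, 4.6, 1.7]
width: 0.0098
grip_force: 34.9
19.9 fix [-64.0139  84.082   65.667 ] yaw 99.22937203476285 zax [-0.0012  0.0012 -1.    ] F [-1.8901  4.5586  1.7111] 34.888315200805664
```

```bash
python3 -m pendant '[[[0,0,0,-0.001,0,0,0],[0,0,0,-0.003,0,0,0],[0,0,0,-0.003,0,0,0]]]'; python3 st.py;
```

```text
time: 20.2
tcp_pos: [0.417, 0.2289, 0.0662]
eef_rot: [-2.034, -2.391, 0.0]
contact_force: [2.6, 6.9, -10.3]
width: 0.0097
grip_force: 33.8
20.2 fix [-64.1432  84.0352  66.217 ] yaw 99.22420917194707 zax [-0.0016  0.0011 -1.    ] F [  2.5565   6.9321 -10.2785] 33.77160608768463
```

The catch holds: a lift reacts -10 N with no travel. I'll relax, release and retreat.

```bash
python3 -m pendant '[[[0,-0.001,0,0.003,0,0,0],[0.4,-0.001,0,0.003,0,0,0],[0.4,-0.001,0,0.003,0,0,0],[0.4,-0.001,0,0.003,0,0,0],[0.4,-0.001,0,-0.03,0,0,0],[0.4,-0.001,0,-0.08,0,0,0],[0.4,-0.001,0,-0.13,0,0,0]]]'; python3 -m pendant '[[[0.4,-0.05,0,-0.05,0,0,0],[0.4,-0.1,0,-0.1,0,0,0],[0.4,-0.12,0,-0.1,0,0,0],[0.4,-0.12,0,-0.1,0,0,0],[0.4,-0.12,0,-0.1,0,0,0]]]'
python3 - <<'E'
from h import *
np.set_printoptions(precision=4,suppress=True)
cal=get_calibration("wrist");im=snap("wrist","w9.png")
rz=R.from_euler('z',9.15,degrees=True);O=np.array([.4937+.0012*.987,.1561+.0012*.159,0])
for n,f in dict(handle=(-.066,.083,.066),catch_tip=(-.043,.033,.072),stop=(0,-.108,.045),mid=(0,0,.045),end=(0,-.0866,.045)).items(): print(n,proj(O+rz.apply(f),cal))
for k in("strap_handle","catch_tip","spindle_end","vee_mid","spindle"):
    for q in nets.pinpoint(k,"wrist")[:2]: print(k,round(q["conf"],2),q["position"])
E
```

```text
time: 20.9
tcp_pos: [0.4172, 0.2266, 0.1998]
eef_rot: [-2.036, -2.392, 0.004]
contact_force: [0.6, 0.8, -0.6]
width: 0.0341
grip_force: 0.0
time: 21.4
tcp_pos: [0.4376, 0.1078, 0.3003]
eef_rot: [2.038, 2.388, 0.002]
contact_force: [-0.2, 0.1, -0.1]
width: 0.0343
grip_force: 0.0
handle [313.2225  58.0969]
catch_tip [334.9308 107.8979]
stop [365.9935 224.3694]
mid [369.7143 137.4685]
end [366.6887 208.1328]
strap_handle 0.65 [365.5, 207.0]
strap_handle 0.58 [314.7, 56.9]
catch_tip 0.66 [334.1, 108.1]
vee_mid 0.79 [367.2, 137.1]
spindle 0.7 [365.6, 144.8]
```

Shut handle, catch tip at rest and spindle position all match the prediction, so I'm handing in.

```bash
python3 -c "
from station import ctrl; print(ctrl.sign_off())"
```

```text
the job is handed in; nothing more can be done
None
```

The spindle is in both vees against the depth stop (wrist force about 11 N including vee drag, no sign of the stop moving), the strap is shut, and the catch held a 10 N lift; I handed in at about 21.5 s, after viewing 12 pictures against the limit of 10.

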